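# Make up two joinery practice kits

## Robot

A 6-joint arm with a two-finger parallel gripper is mounted at the origin on a cart in front of the work surface, level with it; the furniture and walls round the work are solid. World frame = base frame: x ahead of the robot, y to its left, z up, the work surface at z = 0. Lengths are in m, angles in rad, forces in N, time in s.
With the tool pointing down it reaches from about 0.2 to 0.875 m from the base axis. Payload 3.4 kg.
Tool frame: the origin (TCP) lies on the centre line of the jaws, within the pads' length; the fingertips stand 8 mm ahead of it and the grasp point (between the pads) lies 11 mm behind it; z points along the fingers, y is the line along which they close (so a half turn about z gives the same grasp; the last joint's range is limited). The gripper opens to 94 mm and grips with 3 to 60 N. Pads are 16 mm wide; open, the fingers measure 119 mm over their backs; the gripper's body (75 mm by 177 mm) begins 78 mm behind the grasp point.
Start: joints at [1.051, 0.276, 1.505, -0, 1.361, -0.121], TCP at [0.223, 0.53, 0.213] pointing down, gripper open.
Joint ranges: [-2.89, 2.89], [-0.75, 2.08], [0.22, 2.7], [-1.18, 4.32], [0.11, 2.71], [-2.7, 2.7]. Speed limits (rad/s): [2.57, 2.57, 3.14, 3.14, 3.14, 3.14].

## Interface

Orientations are given as a unit quaternion [x, y, z, w].
In Python, from rig import env gives the robot as it stands. Calls block until the motion is done:
- env.move_ptp(position, orientation): joint-space move of the TCP to a pose.
- env.servo_line(position, orientation=None, vel=0.15, guard=None): straight line of the TCP; orientation=None keeps the orientation; vel is the mean speed in m/s. With guard (N) it stops when the force on the tool has changed by that much, and returns True; else False.
- env.set_joints(angles): joint-space move.
- env.release() and env.gripper_close(): open the fingers fully, or close them until they stop; the grip force is fixed at half the most.
- env.pause(seconds).
- env.ik(position, orientation): joint angles nearest the present ones, or None.
- env.read_state(): the state.
- env.grab_frame(name): name is "scene" or "side" or "wrist"; returns the picture (384x512x3 uint8, blue, green, red); there is no depth.
- env.camera_info(name): a dict with "fx", "fy", "cx", "cy" (pixels), "D" ([k1, k2, p1, p2, k3] as OpenCV has them; the pictures are not rectified), "R" (3x3) and "t" (3): a world point X has camera coordinates R X + t. Camera axes: x right, y down, z forward; pixel columns grow to the right and rows downward; lengths in m; the calibration is good to about 2 mm. A picture is of the moment at which its call begins: read the wrist's pose just before it. camera_info takes no time and is no camera call; for the wrist camera it gives the pose at the moment of the call.
A pose or a line that the arm cannot do raises env.PlanningError and nothing moves.
- env.close_job(): hands the job in; it is judged then, once.
The state is a dict: "time_s": time; "joints": joint angles; "qd": joint speeds; "joint_efforts": joint torques, N m; "tool_pos": TCP position; "eef_rot": TCP orientation; "wrist_force": force on the tool from outside, world axes, zero at the start; "torque": the same for the moment, N m; "width": finger opening in m; "gripper_force": force on a finger pad.
Only numpy, scipy, OpenCV 4.12 (cv2) and the standard library are available. Lean on these libraries where they do the work, as an engineer would, in place of code of your own. Each camera call takes 0.05 s, during which the arm holds its last target. There are 200 camera calls.

## Task

Make up two kits for the joinery class in the two wooden trays. The long narrow tray gets the mortise block and the tenon piece; the squarish tray gets the halving piece and the sanding block, one thing to a compartment. Lay each flat on the tray's floor, the same way up as it lies now, and leave the plane, the screwdriver and the eraser where they are.

Things in the scene. Friction and masses are not known exactly. Their poses are not given: they have to be found in the camera images.
- mortise_sample: Mortise block, loose: pale wooden block 45 (x) x 110 (y) x 45 (z) mm with a square hole about 16 x 36 mm sunk in the middle of its top. Origin: centre of the underside; z up; y along its length. About 0.11 kg. Starts lying on the bench.
- tenon_sample: Tenon piece, loose: pale wooden block with a thin tongue at one end, 125 mm long (y) overall. The full block, 50 (x) x 50 (z) mm, spans y = -27 to +62 mm; the tongue, 16 mm wide (x) and from 8 to 42 mm high, spans y = -62 to -27 mm. Origin: centre of the underside; z up; its centre of mass is near y = +13 mm. About 0.09 kg. Starts lying on the bench.
- halving_sample: Halving piece, loose: brown wooden bar 40 (x) x 140 (y) mm with a step: 38 mm high for y = 0 to +70 mm, only 18 mm high for y = -70 to 0. Origin: centre of the underside; z up; its centre of mass is near y = +12 mm; grip it across x on the high half near the step. About 0.08 kg. Starts lying on the bench.
- sanding_block: Sanding block, loose: brown cork block wrapped in abrasive paper, 60 (x) x 101 (y) x 33 (z) mm. Origin: centre of the underside; z up; y along its length. About 0.06 kg. Starts lying on the bench.
- long_tray: Long narrow tray, fixed to the bench: low wooden tray 94 (x) x 314 (y) x 16 (z) mm, two compartments end to end, each 82 (x) x 148 (y) mm inside, centred at x = 0, y = -77 and +77 mm. Walls and divider 6 mm thick, top edge 16 mm above the bench; floor 5 mm above the bench. Origin: centre of the underside; z up; a thing laid in a compartment has its length along the tray's y.
- square_tray: Squarish tray, fixed to the bench: low wooden tray 172 (x) x 190 (y) x 16 (z) mm, two compartments side by side, each 160 (x) x 86 (y) mm inside, centred at x = 0, y = -46 and +46 mm. Walls and divider 6 mm thick, top edge 16 mm above the bench; floor 5 mm above the bench. Origin: centre of the underside; z up; a thing laid in a compartment has its length along the tray's x.
- plane_small: Small wooden hand plane, 50 x 150 x 74 mm, standing at the left of the trays; bystander, not to be moved. Origin: centre of the underside.
- screwdriver: Red-handled screwdriver, 228 mm long (y), 31 mm high, lying at the left of the work; bystander, not to be moved. Origin: centre of the underside.
- eraser: Eraser in a blue sleeve, 19 x 44 x 12 mm, lying behind the trays; bystander, not to be moved. Origin: centre of the underside.
Mind the look-alikes: they are no part of the job. Leave any turquoise look-alike of the halving_sample alone.

How it is judged:
By the outcome, as a careful person would: the job done as asked, in the order asked, and still so for the second after the job is handed in, with the robot touching nothing.
It also fails if it takes over 96 s, if anything falls off the work surface, if the arm or the gripper's body presses on something with over 40 N, if the wrist force passes 120 N, or if a joint passes its speed limit or range.

## Working session

There is one attempt and no reset: what is moved stays moved. The work goes in short steps, each a Python script; the robot and the scene stay as the last script left them, time stands still between calls to the robot, and variables do not carry over. Pictures are saved under pics/ and viewed, at most 14 in all, crops included, and the job is handed in when it is done.

```bash
ls; mkdir -p pics; python3 - <<'E'
from rig import env
import cv2
for n in("scene","side","wrist"):
    c=env.camera_info(n); print(n,c)
    cv2.imwrite(f"pics/{n}0.png",env.grab_frame(n))
print(env.read_state())
E
```

```text
pics
scene {'fx': 430.67480915327195, 'fy': 430.67480915327195, 'cx': 254.70983416985308, 'cy': 188.09511040793325, 'D': array([0.02324078, 0.        , 0.        , 0.        , 0.        ]), 'R': array([[ 0.84973023, -0.52716098,  0.00773573],
       [-0.27427039, -0.45453196, -0.84745292],
       [ 0.45026025,  0.71798468, -0.53081419]]), 't': array([-0.39112261,  0.29638285,  1.15912097])}
side {'fx': 383.5749415188349, 'fy': 383.5749415188349, 'cx': 262.04993389007717, 'cy': 186.78198087394946, 'D': array([-0.05984763,  0.        ,  0.        ,  0.        ,  0.        ]), 'R': array([[-0.99702717, -0.07469805,  0.01889521],
       [-0.06406214,  0.66738484, -0.74195251],
       [ 0.04281203, -0.74095727, -0.67018613]]), 't': array([ 0.59531675, -0.09564663,  1.37305157])}
wrist {'fx': 296.66066104356247, 'fy': 296.66066104356247, 'cx': 259.03519431083697, 'cy': 193.0459054584405, 'D': array([-0.06364166,  0.        ,  0.        ,  0.        ,  0.        ]), 'R': array([[ 3.87336544e-01,  9.21937979e-01, -8.74241471e-04],
       [ 8.93995620e-01, -3.75365007e-01,  2.44689484e-01],
       [ 2.25260368e-01, -9.55587470e-02, -9.69601100e-01]]), 't': array([-0.57485872, -0.02608433,  0.38977927])}
{'time_s': 0.15, 'joints': array([ 1.05100500e+00,  2.76448577e-01,  1.50578954e+00,  1.84730831e-05,
        1.36070346e+00, -1.21015876e-01]), 'qd': array([-4.58592011e-04,  1.51365474e-03, -3.45877442e-03,  6.71313690e-04,
       -6.41541575e-05,  4.50789083e-04]), 'joint_efforts': array([ 7.23481435e-05, -4.04927051e+01, -2.37431377e+01,  7.00755464e-02,
        3.13675613e-02, -8.69132418e-05]), 'tool_pos': array([0.22307767, 0.52953821, 0.21282514]), 'eef_rot': array([ 1.98071071e-01,  9.80187429e-01, -6.37291989e-04, -2.20993760e-04]), 'wrist_force': array([-0.70410369,  0.11867455, -0.26917712]), 'torque': array([-0.00474457, -0.03855356, -0.03063528]), 'gripper_force': 0.0, 'width': 0.09394791603269871}
```

View pics/scene0.png

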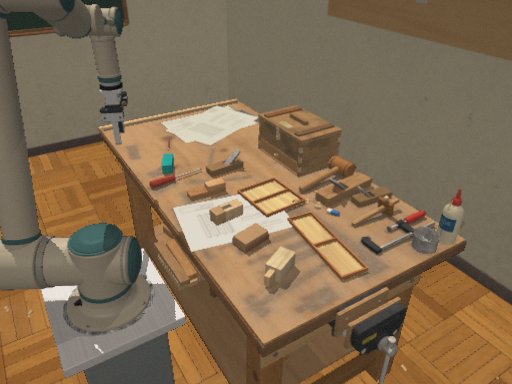

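View pics/side0.png

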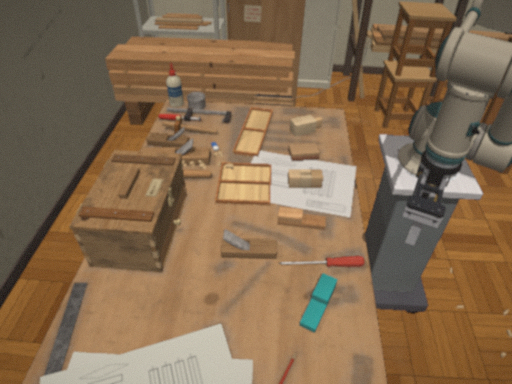

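Scene: halving (207,189), mortise (227,211), sanding (250,237), tenon (281,268), square tray (270,197), long tray (327,245), turquoise decoy (168,163). Side shows the same. Next I'll get coarse positions.

```bash
cat > h.py <<'E'
import numpy as np, cv2
from scipy.spatial.transform import Rotation as Ro
def K(c): return np.array([[c['fx'],0,c['cx']],[0,c['fy'],c['cy']],[0,0,1]])
def px2w(c,px,z):
    p=cv2.undistortPoints(np.array(px,float).reshape(-1,1,2),K(c),c['D']).reshape(-1,2)
    R,t=c['R'],c['t']; C=-R.T@t
    d=np.c_[p,np.ones(len(p))]@R
    return C+d*((np.broadcast_to(z,len(p))-C[2])/d[:,2])[:,None]
def w2px(c,X): return cv2.projectPoints(np.array(X,float).reshape(-1,1,3),cv2.Rodrigues(c['R'])[0],c['t'],K(c),c['D'])[0].reshape(-1,2)
def down(a):  # tool z down; tool y (closing line) at world heading a
    y=np.array([np.cos(a),np.sin(a),0]); z=np.array([0,0,-1.]); x=np.cross(y,z)
    return Ro.from_matrix(np.c_[x,y,z]).as_quat()
E
python3 - <<'E'
from rig import env; from h import *
s=env.camera_info("scene"); d=env.camera_info("side")
print(px2w(s,[(207,189),(227,211),(250,237),(281,268),(270,197),(327,245)],.02).round(3))
print(px2w(d,[(301,217),(305,178),(303,153),(305,124),(245,183),(254,131),(249,248)],.02).round(3))
c=env.camera_info("wrist"); st=env.read_state()
T=Ro.from_quat(st['eef_rot']).as_matrix()
print(T, "cam in tool",T.T@(-c['R'].T@c['t']-st['tool_pos']), "axis in tool",T.T@c['R'].T)
for p in [(.42,.1,.4),(.42,.1,.45),(.42,-.1,.4),(.42,.2,.4)]:
  for a in(0,np.pi/2,-np.pi/2,np.pi): print(p,a,env.ik(p,down(a)))
E
```

```text
[[ 0.458  0.331  0.02 ]
 [ 0.453  0.169  0.02 ]
 [ 0.447  0.007  0.02 ]
 [ 0.449 -0.16   0.02 ]
 [ 0.628  0.166  0.02 ]
 [ 0.629 -0.149  0.02 ]]
[[ 0.457  0.342  0.02 ]
 [ 0.444  0.165  0.02 ]
 [ 0.45   0.029  0.02 ]
 [ 0.441 -0.16   0.02 ]
 [ 0.637  0.208  0.02 ]
 [ 0.635 -0.091  0.02 ]
 [ 0.598  0.471  0.02 ]]
[[-9.21535604e-01  3.88293266e-01 -6.85688824e-04]
 [ 3.88293830e-01  9.21534889e-01 -1.16178625e-03]
 [ 1.80772396e-04 -1.33687613e-03 -9.99999090e-01]] cam in tool [ 0.07066487  0.00032482 -0.17108159] axis in tool [[ 1.03789506e-03 -9.69549793e-01 -2.44892060e-01]
 [ 9.99999212e-01  8.33286570e-04  9.39113427e-04]
 [-7.06451964e-04 -2.44892842e-01  9.69549894e-01]]
(0.42, 0.1, 0.4) 0 [ 7.22981173e-02  1.60634459e-03  1.38949433e+00 -4.44089210e-16
  1.75049198e+00  7.22981173e-02]
(0.42, 0.1, 0.4) 1.5707963267948966 [ 7.22981173e-02  1.60634459e-03  1.38949433e+00 -4.44089210e-16
  1.75049198e+00 -1.49849821e+00]
(0.42, 0.1, 0.4) -1.5707963267948966 [ 7.22981173e-02  1.60634459e-03  1.38949433e+00 -4.44089210e-16
  1.75049198e+00  1.64309444e+00]
(0.42, 0.1, 0.4) 3.1415926
[... 608 characters left out ...]
5188244e-01  1.60634459e-03  1.38949433e+00 -4.44089210e-16
  1.75049198e+00 -1.96598457e+00]
(0.42, -0.1, 0.4) -1.5707963267948966 [-3.95188244e-01  1.60634459e-03  1.38949433e+00 -4.44089210e-16
  1.75049198e+00  1.17560808e+00]
(0.42, -0.1, 0.4) 3.141592653589793 None
(0.42, 0.2, 0.4) 0 [ 2.94673238e-01  5.54588644e-02  1.33336628e+00 -4.44089210e-16
  1.75276751e+00  2.94673238e-01]
(0.42, 0.2, 0.4) 1.5707963267948966 [ 2.94673238e-01  5.54588644e-02  1.33336628e+00 -4.44089210e-16
  1.75276751e+00 -1.27612309e+00]
(0.42, 0.2, 0.4) -1.5707963267948966 [ 2.94673238e-01  5.54588644e-02  1.33336628e+00 -4.44089210e-16
  1.75276751e+00  1.86546956e+00]
(0.42, 0.2, 0.4) 3.141592653589793 None
```

```bash
python3 - <<'E'
from rig import env; from h import *
import pickle
q=down(np.pi/2); out={}
for n,p in(("a",(.45,.24,.27)),("b",(.45,-.06,.27))):
    env.move_ptp(p,q); env.pause(.2)
    c=env.camera_info("wrist"); f=env.grab_frame("wrist"); out[n]=c
    cv2.imwrite(f"pics/w{n}.png",f); cv2.imwrite(f"pics/w{n}2.png",cv2.resize(f,(800,600),interpolation=cv2.INTER_CUBIC))
pickle.dump(out,open("cams.pkl","wb")); print(env.read_state()['time_s'],env.read_state()['joints'])
E
```

```text
3.1917 [-2.84116257e-01  6.13983146e-02  1.63583225e+00  1.98155505e-04
  1.44442901e+00 -1.85669435e+00]
```

View pics/wa2.png

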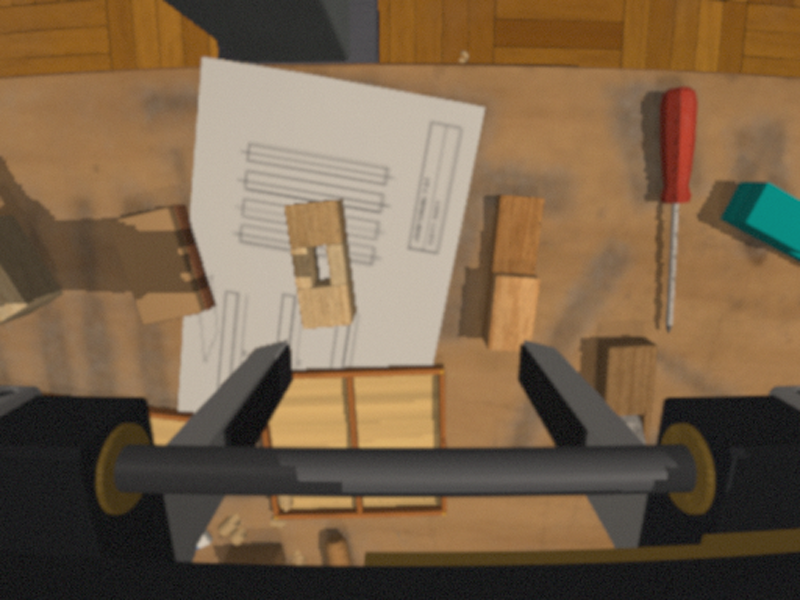

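View pics/wb2.png

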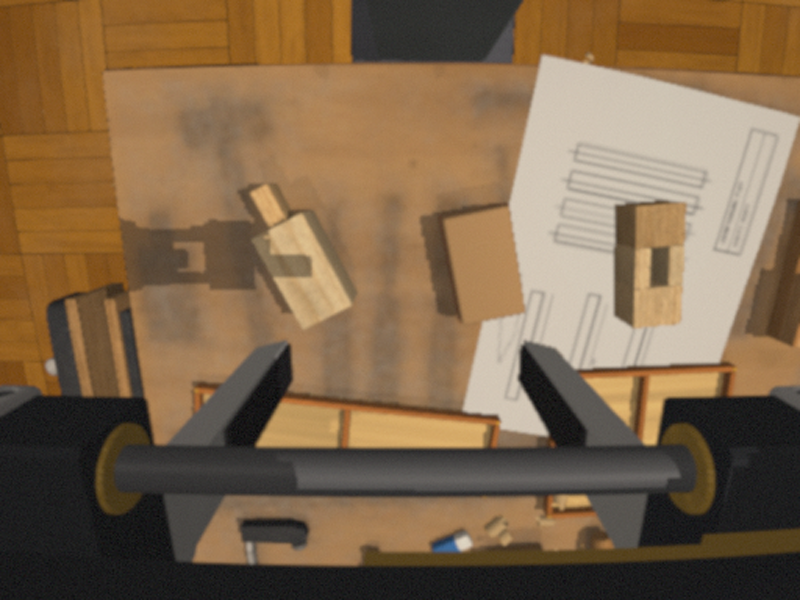

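View a: mortise (320,263), halving (515,272), square tray (275..445, 370..515). View b: tenon (300,255) with its tongue toward the robot, sanding block (483,265), long tray near edge (195,385)-(498,422). I'll zoom in for exact corners.

```bash
python3 - <<'E'
import cv2,numpy as np
a=cv2.imread("pics/wa.png");b=cv2.imread("pics/wb.png")
def cr(i,x,y,s=100,h=100): return cv2.resize(i[y:y+h,x:x+s],None,fx=4,fy=3,interpolation=cv2.INTER_CUBIC)
def g(i,x,y,w=100,h=75):
    o=cv2.resize(i[y:y+h,x:x+w],None,fx=4,fy=4,interpolation=cv2.INTER_CUBIC)
    for k in range(0,w,10):
        cv2.line(o,(k*4,0),(k*4,4),(0,0,255),1); 
        if k%20==0: cv2.putText(o,str(x+k),(k*4,14),0,.35,(255,0,0),1)
    for k in range(0,h,10):
        cv2.line(o,(0,k*4),(4,k*4),(0,0,255),1); cv2.putText(o,str(y+k),(6,k*4+4),0,.35,(255,0,0),1)
    return o
def G(i,x,y): return g(i,x,y,100,100)[:,:400]
def sq(i,x,y): # 100x100 region scaled to 400x400
    return g(i,x,y,100,100)
m=np.vstack([np.hstack([g(a,160,120,100,100)[:,:400],g(a,275,120,100,100)])])
n=np.hstack([g(b,145,113,100,100),g(b,265,120,100,100)])
cv2.imwrite("pics/m1.png",m);cv2.imwrite("pics/m2.png",n)
E
```

```text
(no output)
```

View pics/m1.png

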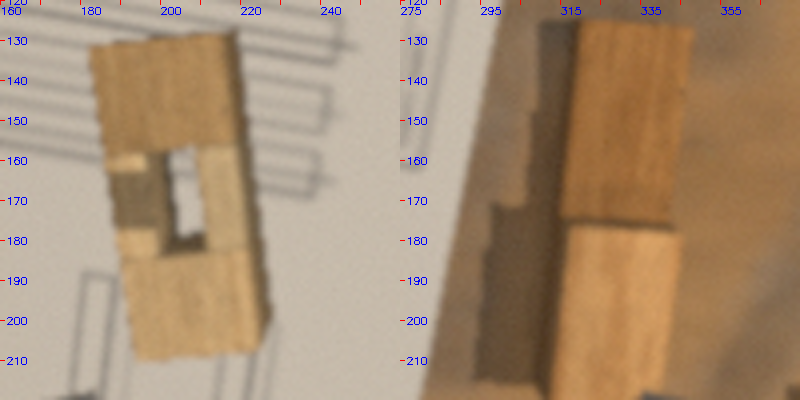

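View pics/m2.png

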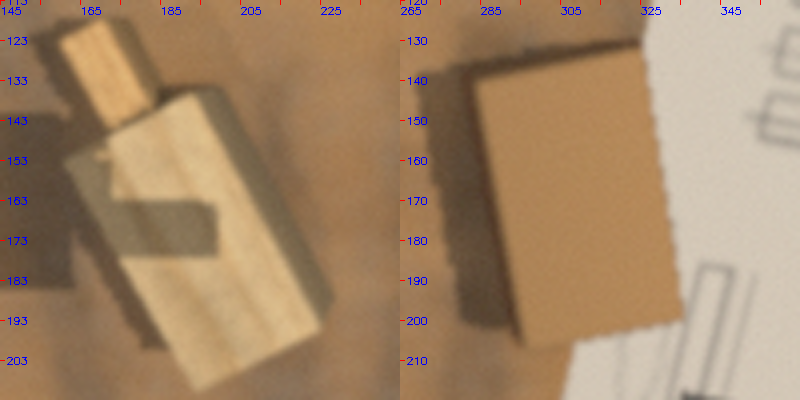

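m1: mortise top corners about (182.5,131.5), (217.5,128), (225,207), (194,210). The halving piece's high half is the lower one (+x), with the step at row ~176. m2: the tenon and sanding block corners are clear. Next, a dedicated tray view.

```bash
python3 - <<'E'
from rig import env; from h import *
import pickle
env.move_ptp((.62,.02,.27),down(np.pi/2)); env.pause(.2)
c=env.camera_info("wrist"); f=env.grab_frame("wrist"); o=pickle.load(open("cams.pkl","rb")); o["c"]=c
o["s"]=env.camera_info("scene"); cv2.imwrite("pics/wc.png",f)
pickle.dump(o,open("cams.pkl","wb"))
P=w2px(c,[(.55,-.32,.016),(.7,.3,.016)]); print(P)
z=cv2.resize(f[60:320,60:460],None,fx=2,fy=2,interpolation=cv2.INTER_CUBIC)
cv2.imwrite("pics/wc2.png",z)
E
```

```text
[[ 26.6546183  122.65748078]
 [439.10519327 220.25853083]]
```

View pics/wc2.png

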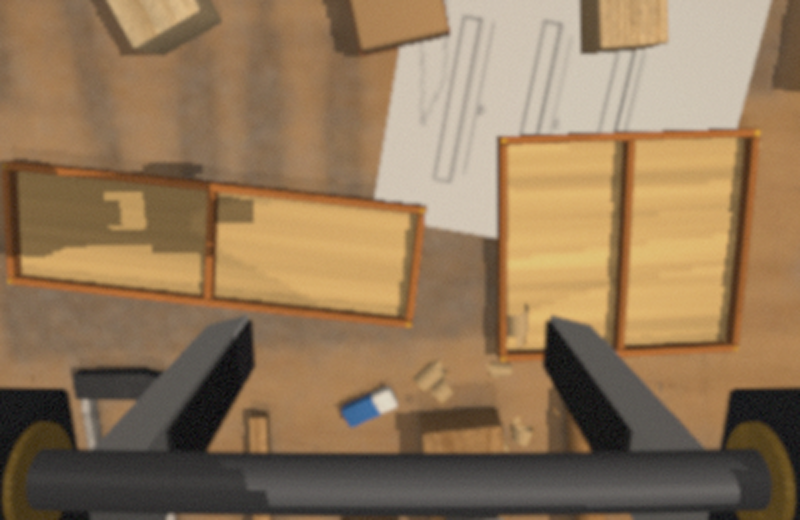

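Tray view: long tray corners (8,163), (425,207), (410,325), (10,283); square tray corners (500,138), (759,131), (737,348), (502,357). Both trays are empty apart from a wood chip shape near (520,325). Next I'll fit the poses.

```bash
cat > fit.py <<'E'
from h import *; import pickle
from scipy.optimize import least_squares
cams=pickle.load(open("cams.pkl","rb"))
def fit(obs,x0):
    def pts(p,M):
        M=np.array(M,float);c,s=np.cos(p[2]),np.sin(p[2])
        return np.c_[p[0]+c*M[:,0]-s*M[:,1],p[1]+s*M[:,0]+c*M[:,1],M[:,2]]
    f=lambda p:np.concatenate([(w2px(cams[k],pts(p,M))-np.array(P)).ravel() for k,M,P in obs])
    r=least_squares(f,x0,loss='soft_l1',x_scale=[.01,.01,.1]); return r.x,f(r.x)
V=lambda L:[(60+u/2,60+v/2) for u,v in L]
box=lambda x,y,z:[(-x/2,-y/2,z),(-x/2,y/2,z),(x/2,y/2,z),(x/2,-y/2,z)]
r90=-np.pi/2
# yaw≈-90: object +y -> world +x (image down), object +x -> world -y (image left)
rect=lambda x,y,z:[(x/2,-y/2,z),(-x/2,-y/2,z),(-x/2,y/2,z),(x/2,y/2,z)] # TL,TR,BR,BL
J={'mortise':([('a',rect(.045,.110,.045),[(182.5,131.5),(217.5,128),(225,207),(193.75,210)])],(.45,.167,r90)),
'halving':([('a',[(.02,-.07,.018),(-.02,-.07,.018),(.02,0,.038),(-.02,0,.038),(.02,.07,.038)],[(320,125.5),(348.25,127),(317,176.5),(345.5,178),(312.3,222.7)])],(.45,.335,r90)),
'tenon':([('b',[(.025,-.027,.05),(-.025,-.027,.05),(-.025,.062,.05),(.025,.062,.05),(.008,-.062,.042),(-.008,-.062,.042)],[(161.25,153.5),(194.5,136),(225.5,194.25),(194.5,210.5),(160,123.5),(170.75,118)])],(.45,-.16,-1.1)),
'sanding':([('b',rect(.06,.101,.033),[(283.25,140),(325,131.25),(336,200),(296.25,206.75)])],(.45,.01,r90)),
'long':([('c',box(.094,.314,.016),V([(8,163),(425,207),(410,325),(10,283)]))],(.63,-.15,0)),
'square':([('c',box(.172,.19,.016),V([(500,138),(759,131),(737,348),(502,357)]))],(.63,.17,0))}
if __name__=="__main__":
    out={}
    for n,(o,x0) in J.items():
        p,r=fit(o,x0); out[n]=p; print(n,p.round(4),np.degrees(p[2]).round(1),r.round(1))
    pickle.dump(out,open("pose.pkl","wb"))
E
python3 fit.py
```

```text
mortise [ 0.4476  0.1679 -1.4915] -85.5 [ 0.4 -0.9 -0.7 -0.2  0.4  1.  -0.2  0.3]
halving [ 0.4581  0.3421 -1.6314] -93.5 [-0.1 -0.9 -0.2 -0.3  0.3 -0.   0.2  0.3 -0.4  1.4]
tenon [ 0.4374 -0.1536 -1.0966] -62.8 [-0.1 -0.  -0.9 -0.1  0.6  0.5 -0.   0.2  0.4 -0.1 -0.1 -0.3]
sanding [ 0.4506  0.0133 -1.3556] -77.7 [-1.  -0.5  0.7 -1.   0.8  0.5 -0.5  2.2]
long [ 0.6411 -0.12   -0.1083] -6.2 [-3.6 -0.6  1.4 -0.6  1.5  1.5 -1.5  0.8]
square [0.6439 0.1894 0.043 ] 2.5 [-0.5 -0.7  1.  -1.5  0.8  1.8 -1.3  3.1]
```

```bash
cat > pp.py <<'E'
from rig import env; from h import *; import pickle
P=pickle.load(open("pose.pkl","rb"))
def loc(p,x,y): c,s=np.cos(p[2]),np.sin(p[2]); return np.array([p[0]+c*x-s*y,p[1]+s*x+c*y])
def pick_place(obj,tray,cx,cy,dyaw,gy,zg=.023,zl=.0285,hi=.15,dz=(0,0)):
    o,t=P[obj],P[tray]; q=down(o[2]); g=loc(o,0,gy)
    env.move_ptp([*g,hi],q); env.servo_line([*g,zg],vel=.12,guard=15)
    env.gripper_close(); s=env.read_state(); print(obj,"width",s['width'],'force',s['gripper_force'],'z',s['tool_pos'][2])
    env.servo_line([*g,hi],vel=.2); print("held",env.read_state()['width'])
    c=loc(t,cx,cy); tp=[*c,t[2]+dyaw]; pl=loc(tp,0,gy); q2=down(tp[2])
    env.move_ptp([*pl,hi],q2); env.servo_line([*pl,.05],vel=.2)
    hit=env.servo_line([*pl,zl],vel=.06,guard=12); s=env.read_state()
    print("place hit",hit,s['tool_pos'],s['wrist_force'].round(1)); env.release()
    env.servo_line([*pl,hi],vel=.25); print("t",env.read_state()['time_s'])
E
python3 - <<'E'
from pp import *
pick_place('mortise','long',0,.077,0,0)
cv2.imwrite("pics/s1.png",np.vstack([env.grab_frame("scene")[120:310,130:400]]*1).repeat(2,0).repeat(2,1))
E
```

```text
mortise width 0.044777212716213856 force 29.952988028526306 z 0.02299107373669376
held 0.04453442205620802
place hit False [ 0.64913837 -0.04344212  0.02813204] [-0.4  1.  -0.5]
t 14.075
```

View pics/s1.png

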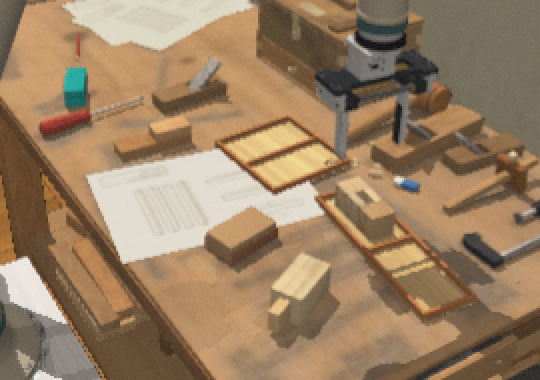

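The mortise block lies in the long tray's left compartment (scene crop ~(365,210)). Continuing with the other three.

```bash
python3 - <<'E'
from pp import *
pick_place('tenon','long',0,-.077,0,.013)
pick_place('halving','square',0,.046,-np.pi/2,.012)
pick_place('sanding','square',0,-.046,-np.pi/2,0)
env.move_ptp((.5,.02,.3),down(-np.pi/2)); env.pause(.2)
f=env.grab_frame("scene")[150:290,200:400]; cv2.imwrite("pics/s2.png",cv2.resize(f,(800,560),interpolation=cv2.INTER_CUBIC))
f=env.grab_frame("side")[90:240,190:360]; cv2.imwrite("pics/d2.png",cv2.resize(f,(680,600),interpolation=cv2.INTER_CUBIC))
E
```

```text
tenon width 0.04969422341425737 force 29.99767005443573 z 0.0230742329398477
held 0.05004512664269276
place hit False [ 0.63390717 -0.18349413  0.02806939] [ 0.6  1.  -1.2]
t 21.2667
halving width 0.040215369670292614 force 29.99994747340679 z 0.022971061005667186
held 0.03964359446540724
place hit False [0.65367231 0.23566926 0.02808519] [-0.6 -0.1 -1. ]
t 29.8167
sanding width 0.0603945758099949 force 29.99670445919037 z 0.023169813701319486
held 0.060487461320039335
place hit False [0.64559764 0.14348511 0.02808021] [-0.5 -0.2 -0.7]
t 37.0083
```

View pics/s2.png

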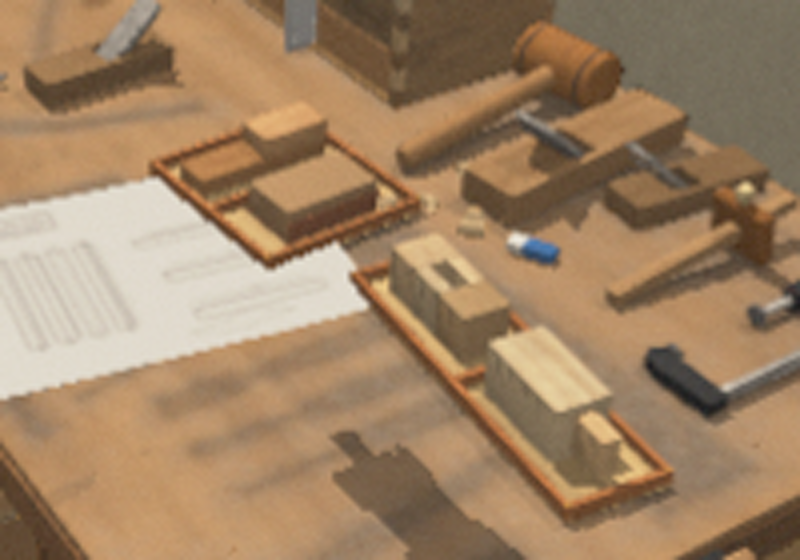

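View pics/d2.png

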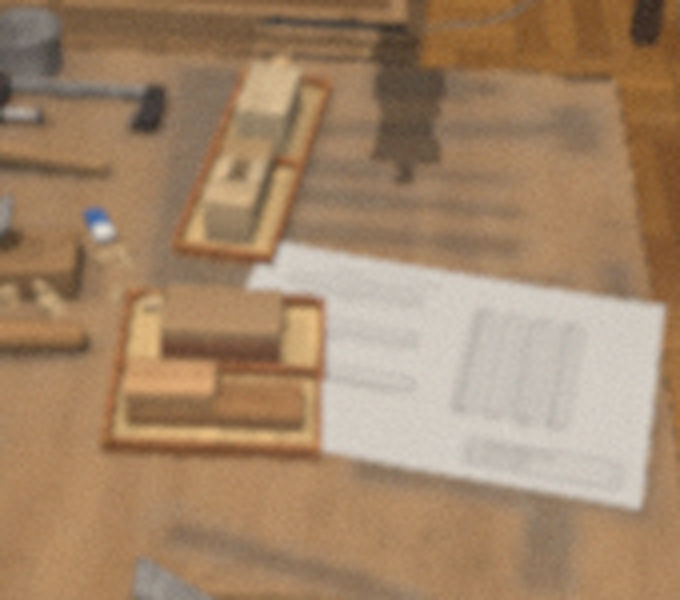

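Both views show all four pieces lying flat, one to a compartment: sanding block (315,195) and halving piece (255,150) in the square tray, mortise (450,300) and tenon (550,400) in the long tray. The eraser and plane look undisturbed, and the gripper is clear.

```bash
python3 -c "
from rig import env
print(env.close_job())"
```

```text
the job is handed in; nothing more can be done
None
```

The job is handed in: the mortise block and tenon piece are in the long tray and the halving piece and sanding block in the squarish tray, each flat in its own compartment; I didn't touch the plane, screwdriver, eraser or turquoise look-alike, and it took about 40 s of the 96 s.

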